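# Step the vial carousel back one notch

## Task

The vial carousel has been fed one place too far. With a fingertip on the orange knob, tip the ratchet pawl up off the wheel until it stays up; push the red peg to turn the wheel backward (clockwise seen from above) exactly one notch, never forward and no further; then tip the pawl down again so that it drops fully home between the teeth. Leave the vials standing in their cups and everything else on the bench where it is.

Things in the scene. Friction and masses are not known exactly. Their poses are not given: they have to be found in the camera images.
- carousel: The vial carousel: cream housing 270 (x) x 335 (y) x 45 mm high with a flat wheel on top, fixed to the bench, turned by up to 0.4 rad. Origin: on the wheel's upright axis, at bench level; x, y along the housing's sides, z up. The housing reaches from y -135 to +200 mm; the pawl stands at its +y end, on the y axis
- wheel (a joint): Turn of the wheel about its upright axis, rad: about 0 at the start, growing anticlockwise seen from above (FORWARD feed); backward is clockwise (negative). One notch = 36 degrees (0.628 rad). With the pawl down it cannot turn back beyond about 3 degrees of play. Stiff (about 1.5 N at the peg); it stays where it is pushed
- wheel_axis (a point): Centre of the wheel's top face, 60 mm above the bench; turns with the wheel, z up. The wheel: aluminium disc, radius 122 mm, with ten blue saw-tooth ratchet teeth 10 mm high round its rim and ten white vial cups 58 mm from the axis, tops 76 mm above the bench
- peg (a point): Top centre of the red upright turning peg on the wheel: 10 mm diameter, 46 mm tall, top 106 mm above the bench, 92 mm from the wheel axis. At the start it stands on the side away from the pawl, at -70 degrees (-1.22 rad) from the carousel's x axis; 36 degrees back brings it to -106 degrees
- pawl (a joint): Tilt of the brass pawl, rad: 0 = down, nose home between two teeth; 1.05 = tipped up against its stop. Its level axle runs along the carousel's x axis at y = +155 mm, 80 mm above the bench. It is top-heavy: past about 0.65 rad it falls over to the up stop and stays there, below about 0.5 it falls back down. About 0.5 N at the knob moves it
- knob (a point): Centre of the orange ball knob (24 mm diameter) on a thin stem, 60 mm from the axle. Pawl down: at carousel y = +130 mm, 134 mm above the bench. Pawl up: y = +189 mm, 129 mm above the bench. Between, it rises to 140 mm. Pushing the knob away from the wheel (carousel +y) lifts the pawl; pushing it towards the wheel lowers it
- pawl_nose (a point): Lower end of the pawl's brass nose, 8 x 8 mm; pawl down: 110 mm from the wheel axis, 61 mm above the bench. It drops into a flat pocket 20 mm long between two teeth, so it goes home only if the wheel is within about 0.05 rad of a whole notch
- vial1_mid (a point): Centre of a loose amber vial with white cap, 22 mm diameter, 50 mm tall, standing in a cup of the wheel, top 110 mm above the bench; to be left in its cup (it rides with the wheel)
- vial2_mid (a point): Centre of a loose amber vial with blue cap, 22 mm diameter, 50 mm tall, standing in a cup of the wheel, top 110 mm above the bench; to be left in its cup (it rides with the wheel)
- vial3_mid (a point): Centre of a loose amber vial with green cap, 22 mm diameter, 50 mm tall, standing in a cup of the wheel, top 110 mm above the bench; to be left in its cup (it rides with the wheel)
- beaker: Bystander: glass beaker, 70 mm wide, 90 mm tall; origin under its centre
- flask: Bystander: green conical flask, 80 mm wide at the foot, 120 mm tall; origin under its centre
- reagent: Bystander: amber reagent bottle, 60 mm wide, 120 mm tall; origin under its centre
- tipbox: Bystander: blue pipette-tip box, 80 x 120 x 55 mm; origin under its centre
- spatula: Bystander: spatula with black handle lying on the bench beyond the pawl, 280 mm long, 20 mm high, origin mid-length, x along it
Things that resemble listed ones, but are neither listed nor needed, are in the scene too. What is shaped like the part that bears vial3_mid but purple is not meant. Leave any yellow look-alike of the part that bears vial2_mid alone.

How it is judged:
By the outcome, as a careful person would: the job done as asked, in the order asked, and still so for the second after the job is handed in, with the robot touching nothing.
It also fails if it takes over 58 s, if anything falls off the work surface, if the arm or the gripper's body presses on something with over 40 N, if the wrist force passes 120 N, or if a joint passes its speed limit or range.

## Robot

A 6-joint arm with a two-finger parallel gripper is mounted at the origin on the work surface. World frame = base frame: x ahead of the robot, y to its left, z up, the work surface at z = 0. Lengths are in m, angles in rad, forces in N, time in s.
With the tool pointing down it reaches from about 0.275 to 0.975 m from the base axis. Payload 8.4 kg.
Tool frame: the origin (TCP) lies at the very end of the fingers, on their centre line; the grasp point (between the pads) lies 19 mm behind it; z points along the fingers, y is the direction in which the jaws open and shut (so a half turn about z gives the same grasp; the last joint's range is limited). The gripper opens to 92 mm and grips with 3 to 60 N. Pads are 20 mm wide; open, the fingers measure 128 mm over their backs; the gripper's body (75 mm by 189 mm) begins 69 mm behind the grasp point.
Start: joints at [-1.287, 0.353, 1.633, -0, 1.155, -0.002], TCP at [0.176, -0.6, 0.215] pointing down, gripper open.
Joint ranges: [-2.63, 2.63], [-0.92, 2.1], [0.06, 2.66], [-1.3, 4.44], [0, 2.69], [-3.02, 3.02]. Speed limits (rad/s): [2.22, 2.22, 2.79, 3.14, 3.14, 3.14].

## Interface

Orientations are given as a unit quaternion [x, y, z, w].
In Python, from station import ctrl, optics, workorder gives the robot as it stands. The module is installed in compiled form; this text tells all that it offers.
- The arm moves only by the tool arm_command, never from a script. Its argument "targets" is a list of rows, each an object of numbers: "claw": the opening, from 0 (shut) to 1 (fully open); "x", "y", "z": the shift along the tool's x, y, z in cm; "roll": the turn about the tool's z in degrees. A call has exactly 10 rows; each row shifts and turns the pose as measured when the row begins, along the tool's axes as they then stand; what a row does not reach is not made up. A row lasts 1/10 s, in which the tool goes at most 50 mm and 8.59 degrees, less where a joint would pass 70% of its speed; a pose out of reach is approached as far as the arm can. A call with a gripper value outside its range is refused whole. The fingers move at their own pace and stop on an object; "force" is the grip in N (left out, the last holds). Time passes only in rows, so rows that do not move let the fingers close, or fill a call up. It gives the time, the measured TCP pose, the force and the opening at its end, in the units of the state.
- ctrl.read_state(): the state, without advancing time (a new reading comes with each control period).
- optics.get_image(name): name is "scene" or "top"; returns a dict with "img" (420x560x3 uint8, red, green, blue), "range_z" (420x560 float32, m along the optical axis (not along the pixel's ray), 0 where there is no reading), "K" (3x3 intrinsics, pixels), "k1" (the pictures are not rectified: a ray, as slopes to the right and down, at radius r is drawn at 1 + k1 r^2 times it, then the intrinsics apply), "pose" (4x4, takes a point from camera to world coordinates). Camera axes: x right, y up, looking along -z (the intrinsics and any distortion apply to the point x, -y, -z); pixel columns grow to the right and rows downward; lengths in m; the calibration is good to about 2 mm. A picture is of the moment at which its call begins.
- workorder.close_job(): hands the job in, once; it reports no verdict.
The state is a dict: "time_s": time; "qpos": joint angles; "joint_velocities": joint speeds; "effort": joint torques, N m; "tcp_pos": TCP position; "tool_rot": TCP orientation; "force": force on the tool from outside, world axes, zero at the start; "wrist_torque": the same for the moment, N m; "gripper_width": opening from 0.0 (shut) to 1.0 (fully open).
Only numpy, scipy, OpenCV 4.12 (cv2) and the standard library are available. Lean on these libraries where they do the work, as an engineer would, in place of code of your own. Each camera call takes 0.05 s, during which the arm holds its last target.

## Working session

There is one attempt and no reset: what is moved stays moved. The work goes in short steps, Python scripts to look and compute and a tool call to move; the robot and the scene stay as the last step left them, time stands still between calls to the robot, and variables do not carry over. Pictures are saved under pics/ and viewed, and the job is handed in when it is done.

Besides the shell and the picture viewer there is one more tool, called after "Call:" as name(argument=value, ...) on one line, values as JSON. arm_command: Moves the arm, as the interface text tells. Its arguments: {"type":"object","properties":{"targets":{"type":"array"},"force":{"type":"number"}},"required":["targets"]}

```bash
mkdir -p pics
cat > h.py <<'E'
from station import ctrl, optics, workorder
import numpy as np, cv2
def snap(n):
    d=optics.get_image(n); np.savez('%s.npz'%n,**d); return d
def save(img,name): cv2.imwrite('pics/'+name,img[...,::-1])
def crop(d,u0,v0,u1,v1,s,name):
    save(cv2.resize(d['img'][v0:v1,u0:u1],None,fx=s,fy=s,interpolation=cv2.INTER_CUBIC),name)
def ray(d,u,v):
    K=d['K'];k=float(d['k1']);p=np.array([(u-K[0,2])/K[0,0],(v-K[1,2])/K[1,1]]);q=p.copy()
    for _ in range(30): q=p/(1+k*(q@q))
    P=d['pose'];return P[:3,3],P[:3,:3]@np.array([q[0],-q[1],-1.])
def atz(d,u,v,z):
    o,r=ray(d,u,v);return o+r*(z-o[2])/r[2]
def proj(d,X):
    P=d['pose'];c=P[:3,:3].T@(np.asarray(X)-P[:3,3]);q=np.array([c[0],-c[1]])/-c[2];q=q*(1+float(d['k1'])*(q@q));K=d['K']
    return K[0,0]*q[0]+K[0,2],K[1,1]*q[1]+K[1,2]
def dep(d,u,v):
    o,r=ray(d,u,v);return o+r*float(d['range_z'][int(round(v)),int(round(u))])
E
python3 - <<'E'
from h import *
for n in('scene','top'):
    d=snap(n); save(d['img'],n+'0.png'); print(n,d['K'],d['k1'],d['pose'])
s=ctrl.read_state();print(s)
E
```

```text
scene [[454.78349716   0.         274.45807847]
 [  0.         454.78349716 210.37493866]
 [  0.           0.           1.        ]] -0.09043690617247704 [[ 0.00156213 -0.60938064  0.79287628  1.32668027]
 [ 0.99993346  0.01001392  0.00572631  0.05196599]
 [-0.0114293   0.79281458  0.60935573  0.70327519]
 [ 0.          0.          0.          1.        ]]
top [[455.60290448   0.         270.95946818]
 [  0.         455.60290448 207.87052323]
 [  0.           0.           1.        ]] -0.13566924342551365 [[ 1.38041347e-02  9.94636921e-01 -1.02502884e-01  4.61766308e-01]
 [-9.99904639e-01  1.36905546e-02 -1.81153202e-03  5.73158734e-02]
 [-3.98495309e-04  1.02518116e-01  9.94731058e-01  1.08861121e+00]
 [ 0.00000000e+00  0.00000000e+00  0.00000000e+00  1.00000000e+00]]
{'time_s': 0.1, 'qpos': array([-1.28735712e+00,  3.53617220e-01,  1.63402773e+00, -2.45455174e-05,
        1.15521064e+00, -2.41210685e-03]), 'joint_velocities': array([ 0.00022319,  0.00092215, -0.00073155, -0.00131604,  0.00057856,
        0.00078133]), 'effort': array([ 1.31349214e-03, -5.94906843e+01, -3.34929013e+01,  6.99163671e-02,
        1.82930951e-02, -2.15793727e-05]), 'tcp_pos': array([ 0.17609715, -0.59922498,  0.21392854]), 'tool_rot': array([ 9.89802600e-01,  1.42444427e-01, -9.95525589e-05, -6.23673033e-04]), 'force': array([-0.81261176, -0.66038133, -0.38441767]), 'wrist_torque': array([0.01182597, 0.04555855, 0.00743053]), 'gripper_width': 0.9996337700966038}
```

View pics/scene0.png

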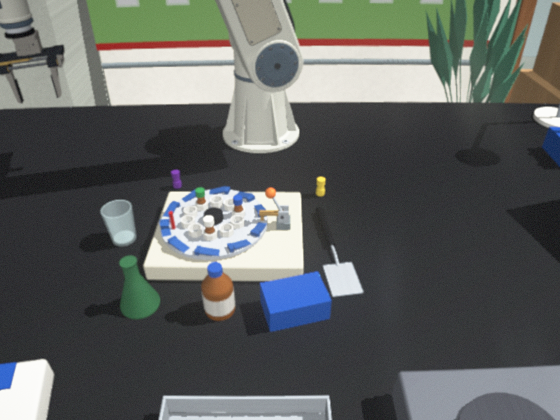

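View pics/top0.png

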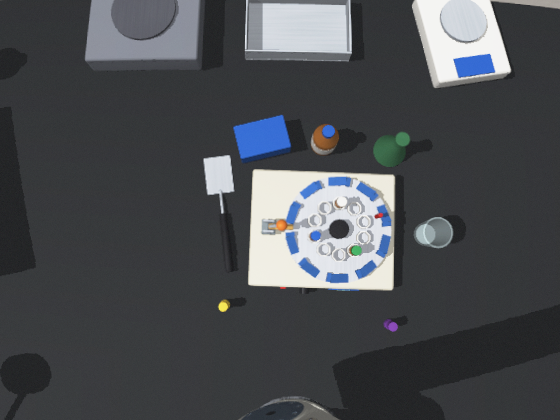

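Run:
```python
from h import *
d=dict(np.load('top.npz')); crop(d,240,160,410,300,4.5,'c1.png')
d=dict(np.load('scene.npz')); crop(d,140,170,330,290,4,'c2.png')
```

```text
(no output)
```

View pics/c1.png

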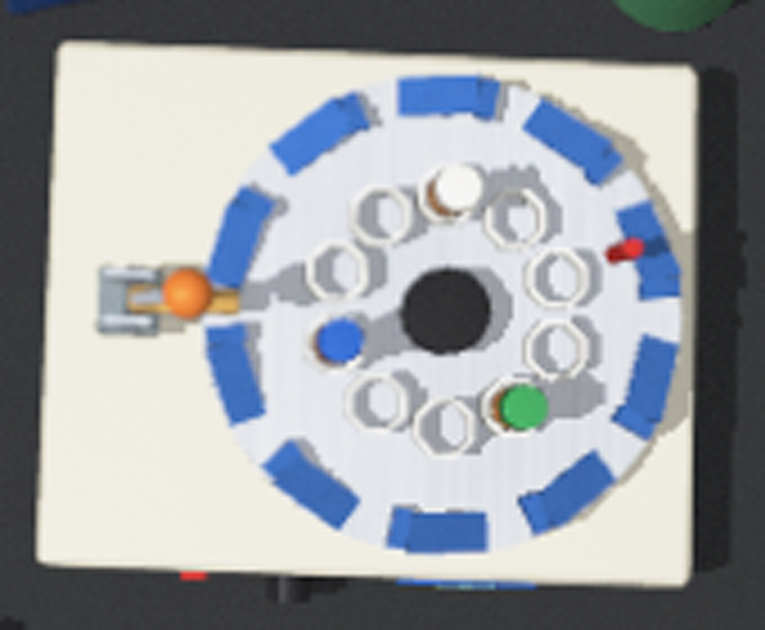

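View pics/c2.png

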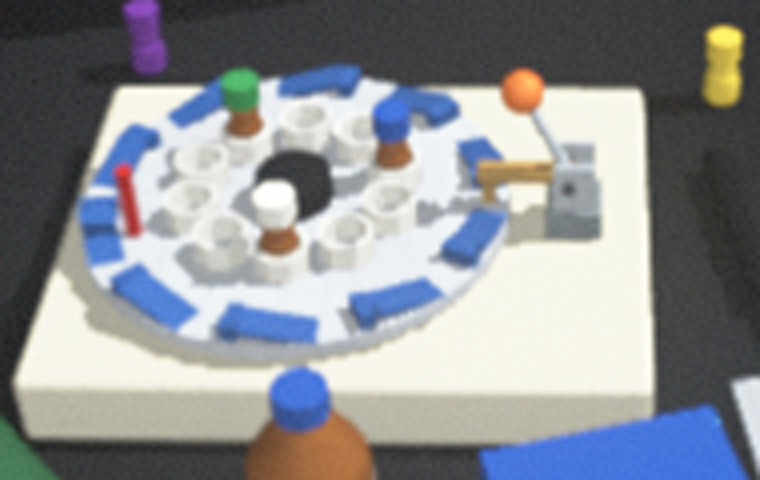

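Run:
```python
from h import *
d=dict(np.load('top.npz')); g=lambda a,b:(a/4.5+240-.4,b/4.5+160-.4)
C=[atz(d,*g(*p),.045)[:2] for p in[(60,42),(697,67),(691,586),(37,565)]]
C=np.array(C);print(C)
# corners in carousel frame: image up=+x, left=+y
L=np.array([[.135,.2],[.135,-.135],[-.135,-.135],[-.135,.2]])
from scipy.optimize import least_squares
f=lambda p:(np.c_[np.cos(p[2])*L[:,0]-np.sin(p[2])*L[:,1]+p[0],np.sin(p[2])*L[:,0]+np.cos(p[2])*L[:,1]+p[1]]-C).ravel()
r=least_squares(f,[.45,0,0]);print(r.x,r.fun.reshape(4,2))
for n,p,z in[('knob',(187,293),.134),('peg',(634,245),.106),('white',(460,189),.11),('blue',(340,340),.11),('green',(524,407),.11)]:
    X=atz(d,*g(*p),z); a=r.x[2];R=np.array([[np.cos(a),-np.sin(a)],[np.sin(a),np.cos(a)]]); l=R.T@(X[:2]-r.x[:2]);print(n,X,l,np.hypot(*l),np.degrees(np.arctan2(l[1],l[0])))
print(dep(d,*g(187,293)),dep(d,*g(446,310)))
s=dict(np.load('scene.npz')); h=lambda a,b:(a/4+140-.4,b/4+170-.4)
for p,z in[((522,91),.134),((123,170),.105),((240,80),.11),((395,108),.11),((275,190),.11)]:print(atz(s,*h(*p),z))
for p,z in[((120,88),.045),((645,90),.045),((655,393),.045),((16,385),.045)]:print(atz(s,*h(*p),z))
t=lambda u,v,z:print(atz(d,u,v,z))
print('others');t(400,145,.1);t(330,130,.12);t(230,230,.02);t(224,305,.0);t(391,326,0);t(440,232,.09)
```

```text
[[ 0.65977105  0.10239955]
 [ 0.65201073 -0.22945363]
 [ 0.38423733 -0.22361014]
 [ 0.39201439  0.10936046]]
[ 0.52124214 -0.0928169  -0.02357852] [[ 0.00114884  0.00154515]
 [ 0.00101109 -0.00150856]
 [-0.00114047 -0.00098644]
 [-0.00101946  0.00094985]]
knob [0.52489923 0.03716543 0.134     ] [0.00059157 0.13003242] 0.13003377033668387 89.73934233502223
peg [ 0.55276643 -0.18008912  0.106     ] [ 0.03357308 -0.08650473] 0.0927912685283556 -68.7884243221426
white [ 0.57839859 -0.09443475  0.11      ] [ 0.0571787  -0.00026986] 0.057179336905907645 -0.2704056188365116
blue [ 0.50495396 -0.03671868  0.11      ] [-0.01760625  0.05569861] 0.05841502895502232 107.54166987013599
green [ 0.47391959 -0.12520179  0.11      ] [-0.04654588 -0.03349158] 0.05734287189224359 -144.26350800141873
[0.52416398 0.03740011 0.14511758] [ 0.5216474  -0.09187606  0.08108843]
[0.5217142  0.03727358 0.134     ]
[ 0.55064946 -0.17936567  0.105     ]
[ 0.47383927 -0.12492499  0.11      ]
[ 0.50291258 -0.0341858   0.11      ]
[ 0.57572107 -0.09314385  0.11      ]
[ 0.38767504 -0.21994677  0.045     ]
[0.39612443 0.11200462 0.045     ]
[0.66362099 0.10445131 0.045     ]
[ 0.6546537  -0.22616203  0.045     ]
others
[ 0.70944737 -0.22848175  0.1       ]
[ 0.73474547 -0.06781437  0.12      ]
[0.51829247 0.15476854 0.02      ]
[0.34117437 0.16731439 0.        ]
[ 0.29479222 -0.23076368  0.        ]
[ 0.5156532  -0.31942796  0.09      ]
```

Call:
arm_command(targets=[{"claw": 0,"roll": 6},{"claw": 0,"roll": 6},{"claw": 0,"roll": 5.8},{"claw": 0},{"claw": 0},{"claw": 0},{"claw": 0},{"claw": 0},{"claw": 0},{"claw": 0}], force=20)

```text
invalid input
```

```bash
cat >> h.py <<'E'
from scipy.spatial.transform import Rotation as Ro
A=-0.0236; O=np.array([.521,-.0925])
def loc(l): # carousel xy -> world
    c,s=np.cos(A),np.sin(A);return O+np.array([c*l[0]-s*l[1],s*l[0]+c*l[1]])
def go(*targets):
    st=ctrl.read_state();R=Ro.from_quat(st['tool_rot']).as_matrix();p=np.array(st['tcp_pos'])
    c,s=np.cos(A),np.sin(A)
    q=p[:2]-O;print('t',round(st['time_s'],2),'local tcp mm',np.round([1e3*(c*q[0]+s*q[1]),1e3*(-s*q[0]+c*q[1]),1e3*p[2]],1),'yaw err deg',np.degrees(np.arctan2(R[1,0],R[0,0])-A).round(2),'tool z',R[:,2].round(3),'F',np.round(st['force'],1),'w',st['gripper_width'])
    for t in targets:
        w=np.r_[loc(np.array(t[:2])/1e3),t[2]/1e3]; print(t,'-> tool cm',(R.T@(w-p)*100).round(2)); p=w
E
python3 -c "
from h import *
go((0,80,200),(0,80,120),(0,150,120))"
```

```text
t 0.1 local tcp mm [-332.8 -514.7  213.9] yaw err deg 17.73 tool z [-0.     0.001 -1.   ] F [-0.8 -0.7 -0.4] w 0.9996337700966038
(0, 80, 200) -> tool cm [ 49.82 -46.51   1.45]
(0, 80, 120) -> tool cm [0.   0.01 8.  ]
(0, 150, 120) -> tool cm [ 2.13 -6.67  0.01]
```

Call:
arm_command(targets=[{"claw": 0,"x": 0,"y": 0,"z": 0,"roll": 6},{"claw": 0,"x": 0,"y": 0,"z": 0,"roll": 6},{"claw": 0,"x": 0,"y": 0,"z": 0,"roll": 6},{"claw": 0,"x": 0,"y": 0,"z": 0,"roll": 0},{"claw": 0,"x": 0,"y": 0,"z": 0,"roll": 0},{"claw": 0,"x": 0,"y": 0,"z": 0,"roll": 0},{"claw": 0,"x": 0,"y": 0,"z": 0,"roll": 0},{"claw": 0,"x": 0,"y": 0,"z": 0,"roll": 0},{"claw": 0,"x": 0,"y": 0,"z": 0,"roll": 0},{"claw": 0,"x": 0,"y": 0,"z": 0,"roll": 0}], force=20)

```text
time_s: 1.1
tcp_pos: [0.1756, -0.5977, 0.2116]
tool_rot: [1.0, -0.015, -0.001, -0.003]
force: [-0.8, 0.8, 0.7]
gripper_width: 0.151
```

```bash
python3 -c "
from h import *
go((0,80,200),(0,80,120),(0,150,120))"
```

```text
t 1.1 local tcp mm [-333.4 -513.2  211.6] yaw err deg -0.38 tool z [-0.002  0.006 -1.   ] F [-0.8  0.8  0.7] w 0.15146964240085128
(0, 80, 200) -> tool cm [ 32.94 -59.53   1.43]
(0, 80, 120) -> tool cm [0.01 0.04 8.  ]
(0, 150, 120) -> tool cm [-0.05 -7.    0.04]
```

Call:
arm_command(targets=[{"claw": 0,"x": 2.3,"y": -4.2,"z": 0,"roll": 0},{"claw": 0,"x": 2.3,"y": -4.2,"z": 0,"roll": 0},{"claw": 0,"x": 2.3,"y": -4.2,"z": 0,"roll": 0},{"claw": 0,"x": 2.3,"y": -4.2,"z": 0,"roll": 0},{"claw": 0,"x": 2.3,"y": -4.2,"z": 0,"roll": 0},{"claw": 0,"x": 2.3,"y": -4.2,"z": 0,"roll": 0},{"claw": 0,"x": 2.3,"y": -4.2,"z": 0,"roll": 0},{"claw": 0,"x": 2.3,"y": -4.2,"z": 0,"roll": 0},{"claw": 0,"x": 2.3,"y": -4.2,"z": 0,"roll": 0},{"claw": 0,"x": 2.3,"y": -4.2,"z": 0,"roll": 0}])

```text
time_s: 2.1
tcp_pos: [0.4244, -0.1761, 0.2139]
tool_rot: [1.0, -0.019, 0.002, 0.0]
force: [1.8, -1.6, 0.5]
gripper_width: 0.003
```

```bash
python3 -c "
from h import *
go((0,80,200),(0,80,120),(0,150,120))"
```

```text
t 2.1 local tcp mm [-94.6 -85.9 213.9] yaw err deg -0.81 tool z [ 0.003 -0.001 -1.   ] F [ 1.8 -1.6  0.5] w 0.0027155653574426498
(0, 80, 200) -> tool cm [  9.22 -16.72   1.41]
(0, 80, 120) -> tool cm [-0.03 -0.    8.  ]
(0, 150, 120) -> tool cm [-0.1 -7.  -0. ]
```

Call:
arm_command(targets=[{"claw": 0,"x": 2.3,"y": -4.2,"z": 0,"roll": -0.8},{"claw": 0,"x": 2.3,"y": -4.2,"z": 0,"roll": 0},{"claw": 0,"x": 2.3,"y": -4.2,"z": 0,"roll": 0},{"claw": 0,"x": 2.3,"y": -4.0,"z": 0,"roll": 0},{"claw": 0,"x": 0,"y": 0,"z": 1.4,"roll": 0},{"claw": 0,"x": 0,"y": 0,"z": 2,"roll": 0},{"claw": 0,"x": 0,"y": 0,"z": 2,"roll": 0},{"claw": 0,"x": 0,"y": 0,"z": 0,"roll": 0},{"claw": 0,"x": 0,"y": 0,"z": 0,"roll": 0},{"claw": 0,"x": 0,"y": 0,"z": 0,"roll": 0}])

```text
time_s: 3.1
tcp_pos: [0.5273, -0.0004, 0.1609]
tool_rot: [1.0, -0.007, 0.005, 0.0]
force: [0.1, 0.4, 0.3]
gripper_width: 0.007
```

```bash
python3 -c "
from h import *
go((0,80,120),(0,150,120))
d=snap('scene');crop(d,140,130,340,280,4,'s1.png')"
```

```text
t 3.1 local tcp mm [  4.2  92.3 160.9] yaw err deg 0.6 tool z [ 0.01  -0.001 -1.   ] F [0.1 0.4 0.3] w 0.007169095148156258
(0, 80, 120) -> tool cm [-0.47  1.22  4.09]
(0, 150, 120) -> tool cm [ 0.07 -7.   -0.01]
```

View pics/s1.png

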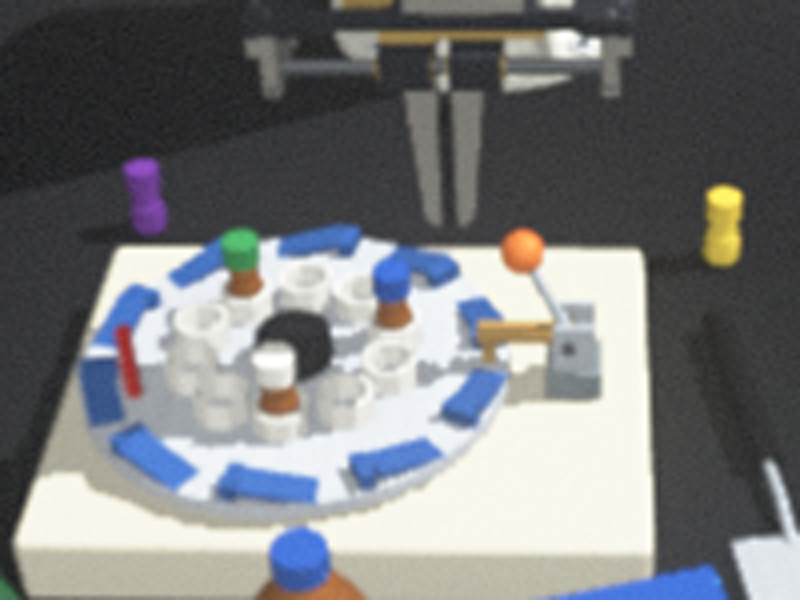

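Call:
arm_command(targets=[{"claw": 0,"x": -0.4,"y": 1.2,"z": 0,"roll": 0.5},{"claw": 0,"x": 0,"y": 0,"z": 2,"roll": 0},{"claw": 0,"x": 0,"y": 0,"z": 2,"roll": 0},{"claw": 0,"x": 0,"y": 0,"z": 0,"roll": 0},{"claw": 0,"x": 0,"y": -1,"z": 0,"roll": 0},{"claw": 0,"x": 0,"y": -1,"z": 0,"roll": 0},{"claw": 0,"x": 0,"y": -0.5,"z": 0,"roll": 0},{"claw": 0,"x": 0,"y": -0.5,"z": 0,"roll": 0},{"claw": 0,"x": 0,"y": -0.5,"z": 0,"roll": 0},{"claw": 0,"x": 0,"y": -0.5,"z": 0,"roll": 0}])

```text
time_s: 4.15
tcp_pos: [0.5284, 0.0263, 0.1283]
tool_rot: [1.0, -0.013, 0.011, 0.001]
force: [-0.1, -0.5, 0.2]
gripper_width: 0.004
```

```bash
python3 -c "
from h import *
go((0,80,120),(0,155,120))
d=snap('scene');crop(d,140,130,340,280,4,'s2.png')"
```

```text
t 4.15 local tcp mm [  4.6 118.9 128.3] yaw err deg -0.08 tool z [ 0.023 -0.002 -1.   ] F [-0.1 -0.5  0.2] w 0.004094248109800462
(0, 80, 120) -> tool cm [-0.48  3.89  0.83]
(0, 155, 120) -> tool cm [-0.01 -7.5  -0.01]
```

View pics/s2.png

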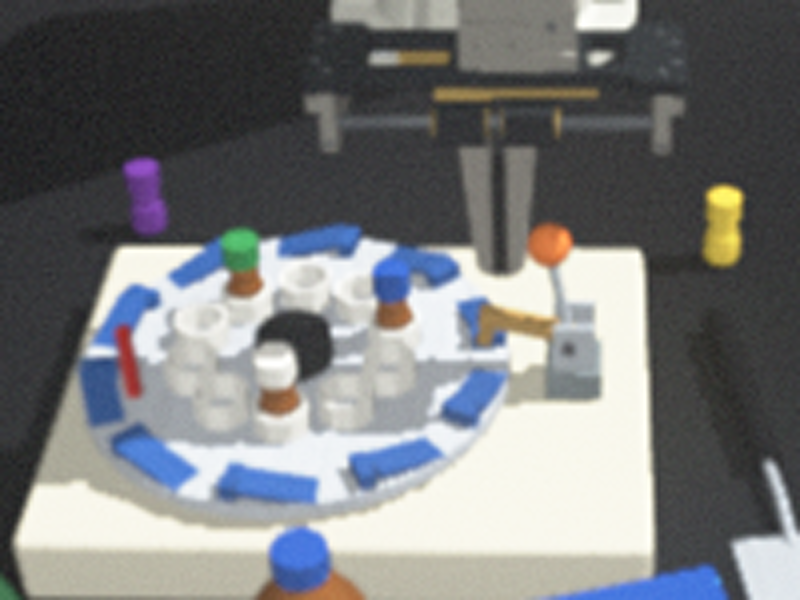

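Call:
arm_command(targets=[{"claw": 0,"x": -0.2,"y": -0.5,"z": 0.3,"roll": 0},{"claw": 0,"x": -0.2,"y": -0.5,"z": 0.3,"roll": 0},{"claw": 0,"x": 0,"y": -0.5,"z": 0,"roll": 0},{"claw": 0,"x": 0,"y": -0.5,"z": 0,"roll": 0},{"claw": 0,"x": 0,"y": -0.5,"z": 0,"roll": 0},{"claw": 0,"x": 0,"y": -0.5,"z": 0,"roll": 0},{"claw": 0,"x": 0,"y": -0.5,"z": 0,"roll": 0},{"claw": 0,"x": 0,"y": -0.3,"z": 0,"roll": 0},{"claw": 0,"x": 0,"y": 0,"z": 0,"roll": 0},{"claw": 0,"x": 0,"y": 0,"z": 0,"roll": 0}])

```text
time_s: 5.2
tcp_pos: [0.525, 0.069, 0.1212]
tool_rot: [1.0, -0.012, 0.011, 0.001]
force: [-0.9, -0.3, 0.4]
gripper_width: 0.004
```

```bash
python3 -c "
from h import *
go((0,80,120),(0,155,120))
print(ctrl.read_state()['qpos'])
d=snap('scene');crop(d,140,130,340,280,4,'s3.png')"
```

```text
t 5.2 local tcp mm [1.000e-01 1.615e+02 1.212e+02] yaw err deg -0.05 tool z [ 0.022 -0.002 -1.   ] F [-0.9 -0.3  0.4] w 0.003642003847474393
(0, 80, 120) -> tool cm [-0.01  8.15  0.13]
(0, 155, 120) -> tool cm [-0.01 -7.5  -0.01]
[ 0.1308936   0.30870852  1.93770363 -0.00593565  0.87368286  1.72993599]
```

View pics/s3.png

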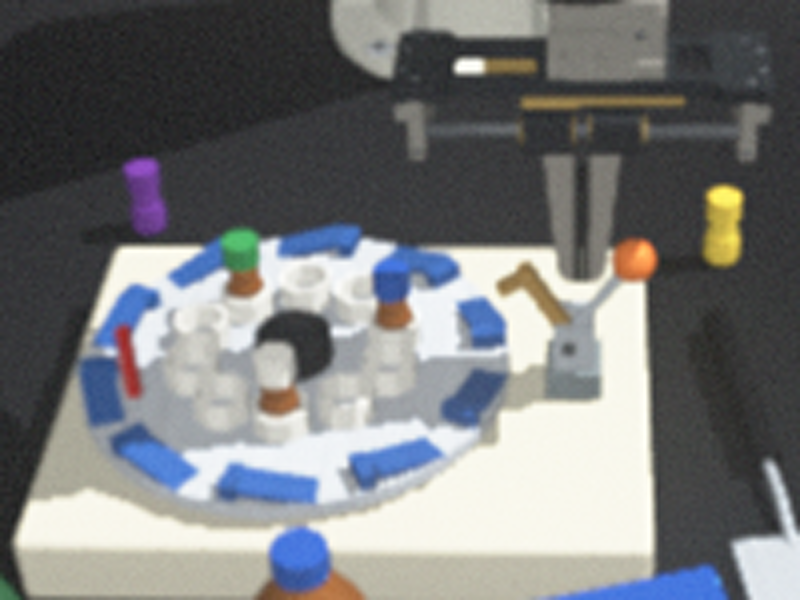

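Call:
arm_command(targets=[{"claw": 0,"x": 0,"y": 1,"z": 0,"roll": 0},{"claw": 0,"x": 0,"y": 0.5,"z": -2,"roll": 0},{"claw": 0,"x": 0,"y": 4,"z": -3,"roll": 0},{"claw": 0,"x": 0,"y": 4,"z": -3,"roll": 0},{"claw": 0,"x": 0,"y": 4.5,"z": 0,"roll": -8},{"claw": 0,"x": 0,"y": 4,"z": 0,"roll": -8},{"claw": 0,"x": 0,"y": 0,"z": 0,"roll": -8},{"claw": 0,"x": 0,"y": 0,"z": 0,"roll": -8},{"claw": 0,"x": 0,"y": 0,"z": 0,"roll": -8},{"claw": 0,"x": 0,"y": 0,"z": 0,"roll": -8}])

```text
time_s: 6.25
tcp_pos: [0.5223, -0.1241, 0.2056]
tool_rot: [0.914, 0.405, 0.01, 0.007]
force: [0.1, -0.3, -0.1]
gripper_width: 0.004
```

Call:
arm_command(targets=[{"claw": 0,"x": 0,"y": 0,"z": 0,"roll": -8},{"claw": 0,"x": 0,"y": 0,"z": 0,"roll": -8},{"claw": 0,"x": 0,"y": 0,"z": 0,"roll": -8},{"claw": 0,"x": 0,"y": 0,"z": 0,"roll": -8},{"claw": 0,"x": 0,"y": 0,"z": 0,"roll": -8},{"claw": 0,"x": 0,"y": 0,"z": 0,"roll": 0},{"claw": 0,"x": 0,"y": 0,"z": 0,"roll": 0},{"claw": 0,"x": 0,"y": 0,"z": 0,"roll": 0},{"claw": 0,"x": 0,"y": 0,"z": 0,"roll": 0},{"claw": 0,"x": 0,"y": 0,"z": 0,"roll": 0}])

```text
time_s: 7.25
tcp_pos: [0.5193, -0.1306, 0.2053]
tool_rot: [0.715, 0.699, 0.005, 0.01]
force: [0.2, -0.5, 0.2]
gripper_width: 0.01
```

```bash
python3 -c "
from h import *
go((70,-90,190),(70,-90,85),(0,-90,85))
d=snap('scene');crop(d,140,130,340,280,4,'s4.png')"
```

```text
t 7.25 local tcp mm [ -0.8 -38.2 205.3] yaw err deg 90.08 tool z [ 0.022 -0.007 -1.   ] F [ 0.2 -0.5  0.2] w 0.009668660245268525
(70, -90, 190) -> tool cm [-5.18  7.04  1.72]
(70, -90, 85) -> tool cm [ 0.07 -0.23 10.5 ]
(0, -90, 85) -> tool cm [ 0.01 -7.   -0.16]
```

View pics/s4.png

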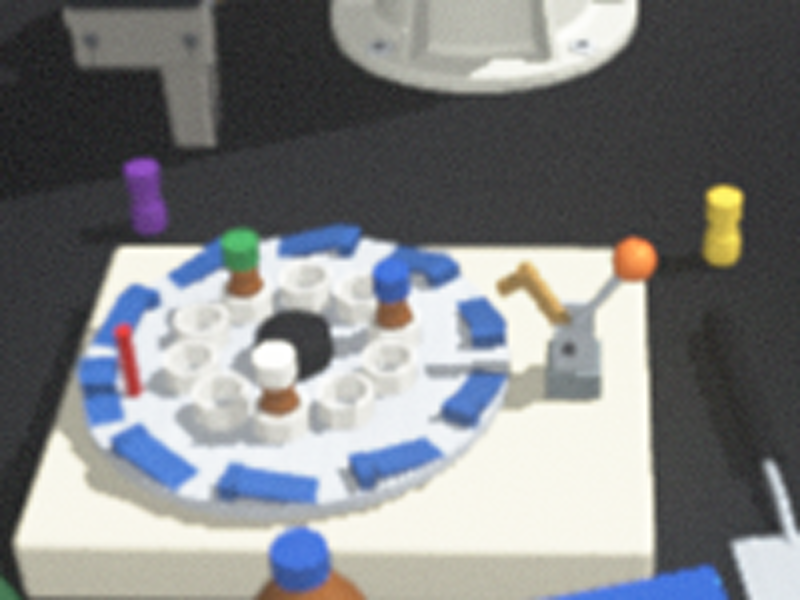

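Call:
arm_command(targets=[{"claw": 0,"x": -2.6,"y": 3.5,"z": 0,"roll": 0},{"claw": 0,"x": -2.6,"y": 3.5,"z": 0,"roll": 0},{"claw": 0,"x": 0,"y": 0,"z": 0,"roll": 0},{"claw": 0,"x": 0,"y": 0,"z": 3,"roll": 0},{"claw": 0,"x": 0,"y": 0,"z": 3,"roll": 0},{"claw": 0,"x": 0,"y": 0,"z": 2,"roll": 0},{"claw": 0,"x": 0,"y": 0,"z": 0,"roll": 0},{"claw": 0,"x": 0,"y": 0,"z": 0,"roll": 0},{"claw": 0,"x": 0,"y": 0,"z": 0,"roll": 0},{"claw": 0,"x": 0,"y": 0,"z": 0,"roll": 0}])

```text
time_s: 8.3
tcp_pos: [0.591, -0.1844, 0.1274]
tool_rot: [0.716, 0.698, 0.006, 0.011]
force: [0.0, 0.2, 0.3]
gripper_width: 0.006
```

```bash
python3 -c "
from h import *
go((70,-92,88),(0,-92,88))
d=snap('scene');crop(d,140,130,340,280,4,'s5.png')"
```

```text
t 8.3 local tcp mm [ 72.1 -90.2 127.4] yaw err deg 89.9 tool z [ 0.023 -0.007 -1.   ] F [0.  0.2 0.3] w 0.005752252344053631
(70, -92, 88) -> tool cm [-0.16 -0.3   3.93]
(0, -92, 88) -> tool cm [-0.01 -7.   -0.16]
```

View pics/s5.png

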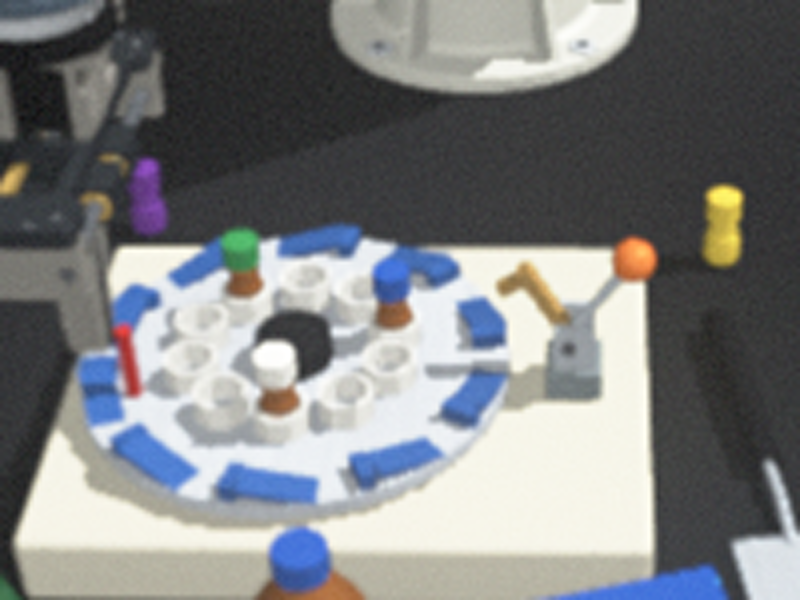

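```bash
python3 -c "
from h import *
d=dict(np.load('scene.npz'));crop(d,60,120,220,260,4.5,'s6.png');print(proj(d,ctrl.read_state()['tcp_pos']))"
```

```text
(np.float64(162.79691122721988), np.float64(215.50289560804868))
```

View pics/s6.png

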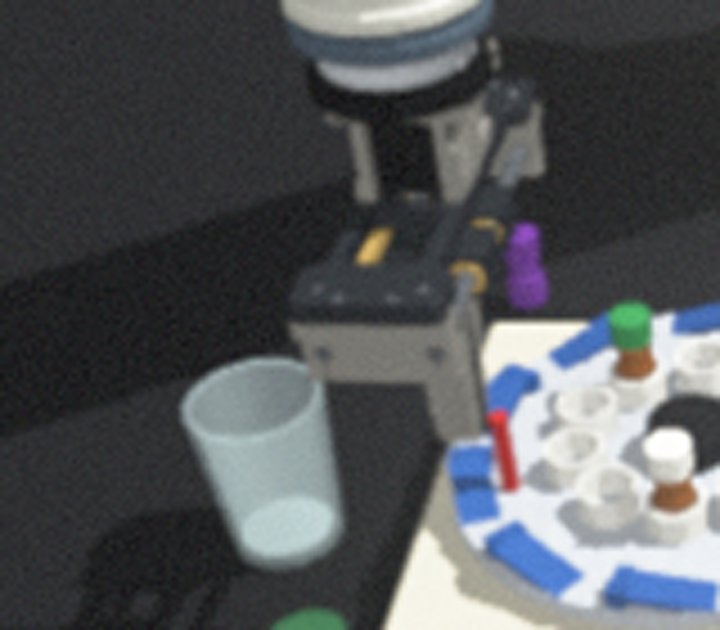

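Call:
arm_command(targets=[{"claw": 0,"x": -0.2,"y": 0,"z": 2,"roll": 0},{"claw": 0,"x": 0,"y": 0,"z": 1.9,"roll": 0},{"claw": 0,"x": 0,"y": 0,"z": 0,"roll": 0},{"claw": 0,"x": 0,"y": -0.5,"z": 0,"roll": 0},{"claw": 0,"x": 0,"y": -0.5,"z": 0,"roll": 0},{"claw": 0,"x": 0,"y": -0.5,"z": 0,"roll": 0},{"claw": 0,"x": 0,"y": 0,"z": 0,"roll": 0},{"claw": 0,"x": 0,"y": 0,"z": 0,"roll": 0},{"claw": 0,"x": 0,"y": 0,"z": 0,"roll": 0},{"claw": 0,"x": 0,"y": 0,"z": 0,"roll": 0}])

```text
time_s: 9.35
tcp_pos: [0.58, -0.1877, 0.0957]
tool_rot: [0.716, 0.698, 0.009, 0.016]
force: [0.4, -0.2, 0.6]
gripper_width: 0.003
```

```bash
python3 -c "
from h import *
go((55,-92,88),(0,-92,88))
d=snap('top');crop(d,240,160,410,300,4.5,'t6.png')
d=snap('scene');crop(d,140,150,340,290,4,'s7.png')"
```

```text
t 9.35 local tcp mm [ 61.2 -93.8  95.7] yaw err deg 89.88 tool z [ 0.035 -0.011 -0.999] F [ 0.4 -0.2  0.6] w 0.0028193527850369823
(55, -92, 88) -> tool cm [ 0.18 -0.65  0.75]
(0, -92, 88) -> tool cm [-0.01 -5.5  -0.2 ]
```

View pics/s7.png

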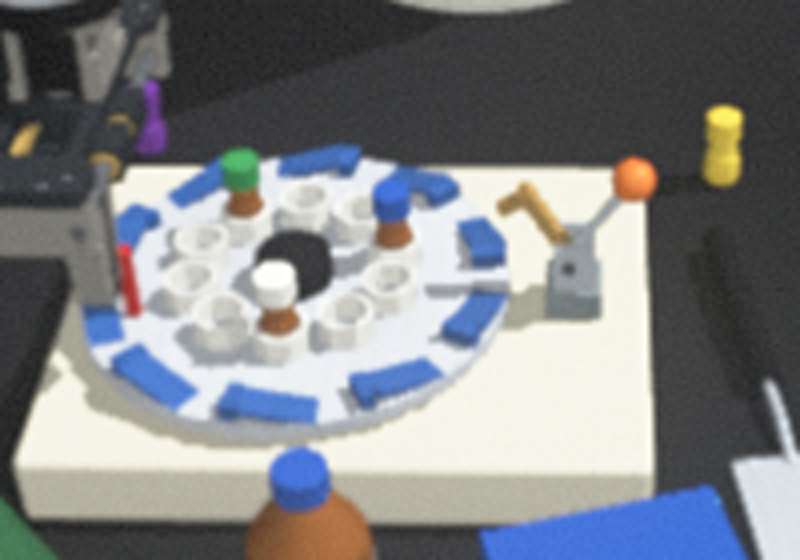

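View pics/t6.png

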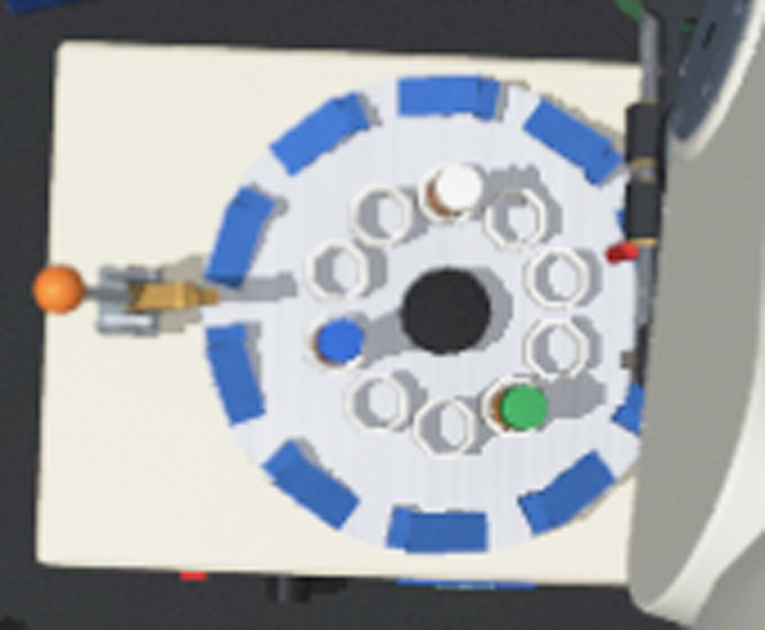

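Call:
arm_command(targets=[{"claw": 0,"x": 0.4,"y": 0,"z": 0.7,"roll": 0},{"claw": 0,"x": 0,"y": 0,"z": 0,"roll": 0},{"claw": 0,"x": 0,"y": -0.5,"z": 0,"roll": 0},{"claw": 0,"x": 0,"y": -0.5,"z": 0,"roll": 0},{"claw": 0,"x": 0,"y": -0.5,"z": 0,"roll": 0},{"claw": 0,"x": 0,"y": -0.5,"z": 0,"roll": 0},{"claw": 0,"x": 0,"y": -0.5,"z": 0,"roll": 0},{"claw": 0,"x": 0,"y": -0.5,"z": 0,"roll": 0},{"claw": 0,"x": 0,"y": 0,"z": 0,"roll": 0},{"claw": 0,"x": 0,"y": 0,"z": 0,"roll": 0}])

```text
time_s: 10.45
tcp_pos: [0.5486, -0.1832, 0.0871]
tool_rot: [0.716, 0.698, 0.009, 0.017]
force: [0.7, -1.2, 0.1]
gripper_width: 0.005
```

```bash
python3 -c "
from h import *
go((0,-90,88),(-6,-90,88))
d=snap('top');crop(d,240,160,410,300,4.5,'t7.png')
d=snap('scene');crop(d,140,150,340,290,4,'s8.png')"
```

```text
t 10.45 local tcp mm [ 29.7 -90.1  87.1] yaw err deg 89.88 tool z [ 0.038 -0.012 -0.999] F [ 0.7 -1.2  0.1] w 0.004777173579543329
(0, -90, 88) -> tool cm [-0.   -2.97 -0.2 ]
(-6, -90, 88) -> tool cm [-0.   -0.6  -0.02]
```

View pics/s8.png

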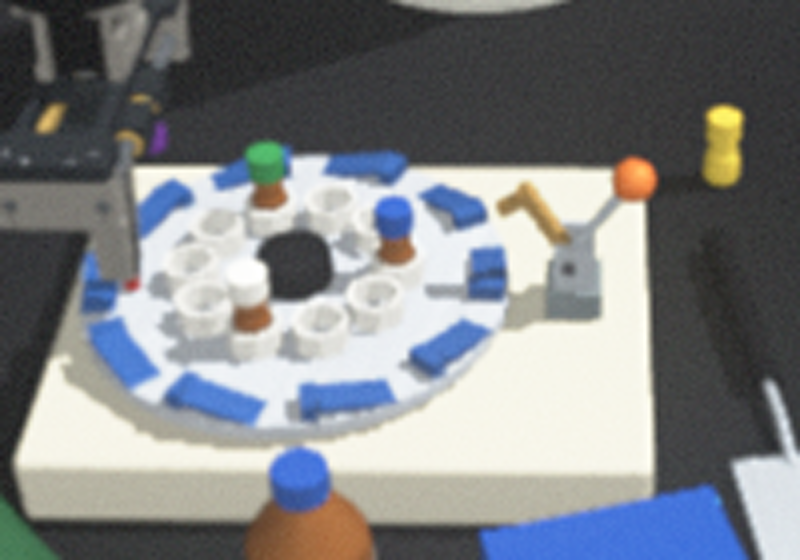

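View pics/t7.png

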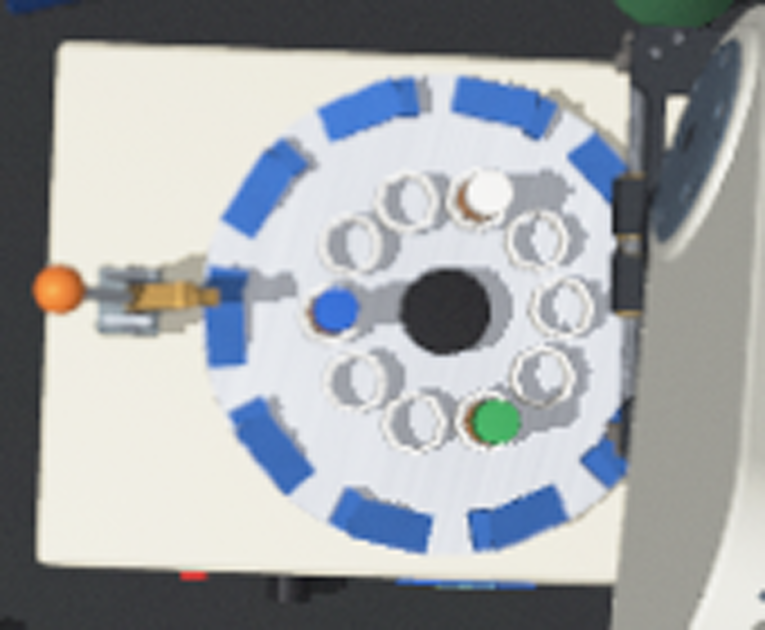

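```bash
cat >> h.py <<'E'
def tooth(d,z=.07,r=(.100,.119)):
    th=np.radians(np.arange(0,360,.25)); m=[]
    hsv=cv2.cvtColor(d['img'],cv2.COLOR_RGB2HSV)
    mask=((hsv[...,0]>100)&(hsv[...,0]<125)&(hsv[...,1]>130)).astype(np.float32)
    U=[];V=[]
    for rr in np.linspace(*r,8):
        uv=np.array([proj(d,np.r_[loc((rr*np.cos(t),rr*np.sin(t))),z]) for t in th]);U.append(uv[:,0]);V.append(uv[:,1])
    return cv2.remap(mask,np.float32(U),np.float32(V),cv2.INTER_LINEAR).mean(0)
def turn(a,b,lo=-60,hi=190,guess=0):
    # best shift s (deg): b(th)=a(th-s), comparing th in [lo,hi]; a is complete
    idx=np.arange(int(lo*4),int(hi*4)); S=np.arange((guess-12)*4,(guess+12)*4+1)
    e=np.array([np.mean((b[idx%1440]-a[(idx-int(s))%1440])**2) for s in S]);i=int(e.argmin())
    k=np.polyfit(S[i-3:i+4]/4,e[i-3:i+4],2);return -k[1]/2/k[0],e.min()
E
python3 - <<'E'
from h import *
d0=snap('top'); d0['img']=cv2.imread('pics/top0.png')[...,::-1].copy(); np.savez('top0.npz',**d0)
a=tooth(d0);b=tooth(dict(np.load('top.npz')))
for lo,hi in((-50,230),(-40,90),(90,220)):print(turn(a,b,lo,hi,-16))
g=lambda a,b:(a/4.5+240-.4,b/4.5+160-.4)
A0=0.0236
for p in[(491,193),(336,310),(494,421)]:
    X=atz(d0,*g(*p),.11)[:2]-O;print(np.degrees(np.arctan2(X[1],X[0])+A0))
E
```

```text
(np.float64(-15.021638607422254), np.float32(0.0043315054))
(np.float64(-14.90563003139433), np.float32(0.006107532))
(np.float64(-15.074490935934152), np.float32(0.0022559974))
-15.613454917382704
93.05720251623843
-159.94566153793485
```

Call:
arm_command(targets=[{"claw": 0,"x": 0,"y": -0.5,"z": 0,"roll": 0},{"claw": 0,"x": 0,"y": -0.5,"z": 0,"roll": 0},{"claw": 0,"x": 0,"y": -0.5,"z": 0,"roll": 0},{"claw": 0,"x": 0,"y": -0.5,"z": 0,"roll": 0},{"claw": 0,"x": 0,"y": -0.4,"z": 0,"roll": 0},{"claw": 0,"x": 0,"y": -0.3,"z": 0,"roll": 0},{"claw": 0,"x": 0,"y": 0,"z": 0,"roll": 0},{"claw": 0,"x": 0,"y": 0,"z": 0,"roll": 0},{"claw": 0,"x": 0,"y": 0,"z": 0,"roll": 0},{"claw": 0,"x": 0,"y": 0,"z": 0,"roll": 0}])

```text
time_s: 11.6
tcp_pos: [0.52, -0.1822, 0.0862]
tool_rot: [0.716, 0.698, 0.01, 0.017]
force: [0.4, -0.6, 0.0]
gripper_width: 0.002
```

Run:
```python
from h import *
go((-3.7,-90,88))
d=snap('top');crop(d,240,160,410,300,4.5,'t8.png')
a=tooth(dict(np.load('top0.npz')));b=tooth(d)
for lo,hi in((-50,220),(-40,90),(90,220)):print(turn(a,b,lo,hi,-32))
```

```text
t 11.6 local tcp mm [  1.1 -89.7  86.2] yaw err deg 89.89 tool z [ 0.038 -0.011 -0.999] F [ 0.4 -0.6  0. ] w 0.0019288109427979365
(-3.7, -90, 88) -> tool cm [-0.04 -0.47 -0.2 ]
(np.float64(-32.94119375168314), np.float32(0.004940152))
(np.float64(-33.0639077639271), np.float32(0.0042080446))
(np.float64(-32.970671033916716), np.float32(0.003236942))
```

View pics/t8.png

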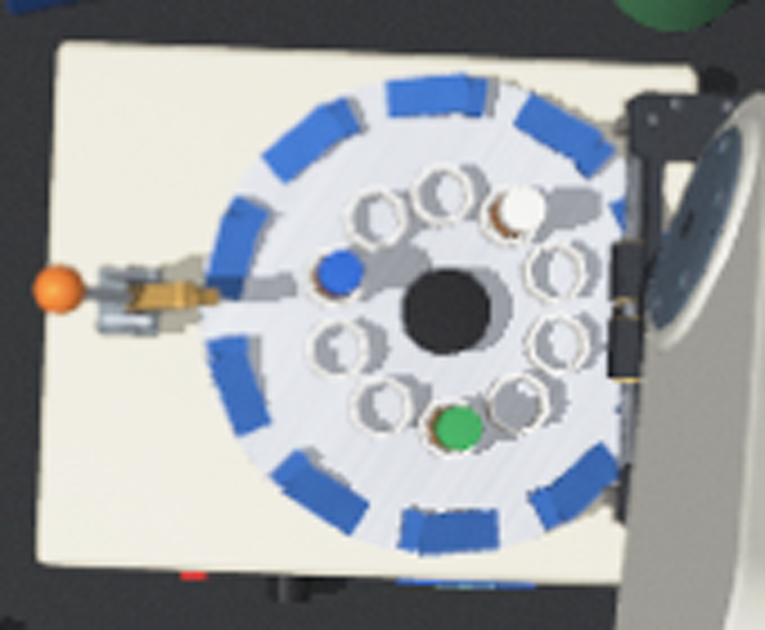

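Call:
arm_command(targets=[{"claw": 0,"x": 0,"y": -0.25,"z": 0,"roll": 0},{"claw": 0,"x": 0,"y": -0.2,"z": 0,"roll": 0},{"claw": 0,"x": 0,"y": 0,"z": 0,"roll": 0},{"claw": 0,"x": 0,"y": 0,"z": 0,"roll": 0},{"claw": 0,"x": 0,"y": 0,"z": 0,"roll": 0},{"claw": 0,"x": 0,"y": 0,"z": 0,"roll": 0},{"claw": 0,"x": 0,"y": 0,"z": 0,"roll": 0},{"claw": 0,"x": 0,"y": 0,"z": 0,"roll": 0},{"claw": 0,"x": 0,"y": 0,"z": 0,"roll": 0},{"claw": 0,"x": 0,"y": 0,"z": 0,"roll": 0}])

```text
time_s: 12.65
tcp_pos: [0.5155, -0.1818, 0.0859]
tool_rot: [0.716, 0.698, 0.01, 0.017]
force: [0.9, 0.5, 0.1]
gripper_width: 0.005
```

Run:
```python
from h import *
go((30,-90,88))
d=snap('top');crop(d,240,160,410,300,4.5,'t9.png')
a=tooth(dict(np.load('top0.npz')));b=tooth(d)
for lo,hi in((-50,220),(-40,90),(90,220)):print(turn(a,b,lo,hi,-34))
```

```text
t 12.65 local tcp mm [ -3.4 -89.4  85.9] yaw err deg 89.88 tool z [ 0.039 -0.011 -0.999] F [0.9 0.5 0.1] w 0.0045047236300877645
(30, -90, 88) -> tool cm [-0.06  3.35 -0.08]
(np.float64(-35.85460265686407), np.float32(0.0038135499))
(np.float64(-35.89582508751805), np.float32(0.00340624))
(np.float64(-35.90965736957215), np.float32(0.0035590434))
```

Call:
arm_command(targets=[{"claw": 0,"x": 0,"y": 0.7,"z": 0,"roll": 0},{"claw": 0,"x": 0,"y": 1,"z": 0,"roll": 0},{"claw": 0,"x": 0,"y": 0.5,"z": -2,"roll": 0},{"claw": 0,"x": 0,"y": 0,"z": -4,"roll": 0},{"claw": 0,"x": 0,"y": 0,"z": -4,"roll": 0},{"claw": 0,"x": 0,"y": 0,"z": -2,"roll": 8},{"claw": 0,"x": 0,"y": 0,"z": 0,"roll": 8},{"claw": 0,"x": 0,"y": 0,"z": 0,"roll": 8},{"claw": 0,"x": 0,"y": 0,"z": 0,"roll": 8},{"claw": 0,"x": 0,"y": 0,"z": 0,"roll": 8}])

```text
time_s: 13.7
tcp_pos: [0.5385, -0.1814, 0.2119]
tool_rot: [0.916, 0.4, 0.014, 0.013]
force: [0.2, 0.3, -1.2]
gripper_width: 0.005
```

Call:
arm_command(targets=[{"claw": 0,"x": 0,"y": 0,"z": 0,"roll": 8},{"claw": 0,"x": 0,"y": 0,"z": 0,"roll": 8},{"claw": 0,"x": 0,"y": 0,"z": 0,"roll": 8},{"claw": 0,"x": 0,"y": 0,"z": 0,"roll": 8},{"claw": 0,"x": 0,"y": 0,"z": 0,"roll": 8},{"claw": 0,"x": 0,"y": 0,"z": 0,"roll": 6},{"claw": 0,"x": 0,"y": 0,"z": 0,"roll": 0},{"claw": 0,"x": 0,"y": 0,"z": 0,"roll": 0},{"claw": 0,"x": 0,"y": 0,"z": 0,"roll": 0},{"claw": 0,"x": 0,"y": 0,"z": 0,"roll": 0}])

```text
time_s: 14.7
tcp_pos: [0.5432, -0.1816, 0.2118]
tool_rot: [1.0, -0.004, 0.017, 0.006]
force: [0.4, 0.4, 0.1]
gripper_width: 0.005
```

Run:
```python
from h import *
go((0,235,200),(0,235,122))
d=snap('top');crop(d,240,160,410,300,4.5,'t10.png')
a=tooth(dict(np.load('top0.npz')));b=tooth(d)
for lo,hi in((-50,220),(-40,90),(90,220)):print(turn(a,b,lo,hi,-34))
```

```text
t 14.7 local tcp mm [ 24.3 -88.6 211.8] yaw err deg 0.91 tool z [ 0.034 -0.012 -0.999] F [0.4 0.4 0.1] w 0.004767087127369436
(0, 235, 200) -> tool cm [ -1.95 -32.4    0.73]
(0, 235, 122) -> tool cm [-0.27 -0.09  7.79]
(np.float64(-35.81228224235041), np.float32(0.028392175))
(np.float64(-35.87416936442972), np.float32(0.019965153))
(np.float64(-35.95553411150407), np.float32(0.0037501114))
```

View pics/t10.png

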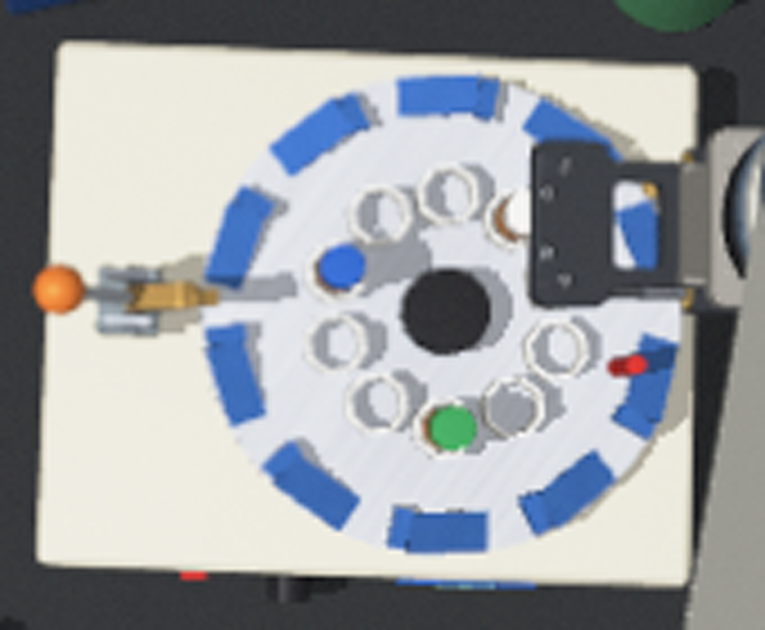

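Call:
arm_command(targets=[{"claw": 0,"x": -0.2,"y": -4,"z": 0,"roll": 0.9},{"claw": 0,"x": -0.2,"y": -4,"z": 0,"roll": 0},{"claw": 0,"x": -0.2,"y": -4,"z": 0,"roll": 0},{"claw": 0,"x": -0.2,"y": -4,"z": 0,"roll": 0},{"claw": 0,"x": -0.2,"y": -4,"z": 0,"roll": 0},{"claw": 0,"x": -0.2,"y": -4,"z": 0,"roll": 0},{"claw": 0,"x": -0.3,"y": -4,"z": 0,"roll": 0},{"claw": 0,"x": -0.3,"y": -3.8,"z": 0,"roll": 0},{"claw": 0,"x": 0,"y": 0,"z": 0,"roll": 0},{"claw": 0,"x": 0,"y": 0,"z": 0,"roll": 0}])

```text
time_s: 15.75
tcp_pos: [0.5321, 0.1474, 0.2081]
tool_rot: [1.0, -0.009, 0.019, 0.006]
force: [0.1, 0.2, 0.6]
gripper_width: 0.006
```

Run:
```python
from h import *
go((0,235,120),(0,175,120))
```

```text
t 15.75 local tcp mm [  5.5 240.1 208.1] yaw err deg 0.32 tool z [ 0.038 -0.013 -0.999] F [0.1 0.2 0.6] w 0.006488326384430452
(0, 235, 120) -> tool cm [-0.88  0.4   8.79]
(0, 175, 120) -> tool cm [-0.03  6.    0.07]
```

Call:
arm_command(targets=[{"claw": 0,"x": -0.8,"y": 0,"z": 2,"roll": 0},{"claw": 0,"x": 0,"y": 0,"z": 3,"roll": 0},{"claw": 0,"x": 0,"y": 0,"z": 3.5,"roll": 0},{"claw": 0,"x": 0,"y": 0,"z": 0,"roll": 0},{"claw": 0,"x": 0,"y": 0.5,"z": 0,"roll": 0},{"claw": 0,"x": 0,"y": 0.5,"z": 0,"roll": 0},{"claw": 0,"x": 0,"y": 0.5,"z": 0,"roll": 0},{"claw": 0,"x": 0,"y": 0.5,"z": 0,"roll": 0},{"claw": 0,"x": 0,"y": 0.5,"z": 0,"roll": 0},{"claw": 0,"x": 0,"y": 0,"z": 0,"roll": 0}])

```text
time_s: 16.75
tcp_pos: [0.5322, 0.1163, 0.1306]
tool_rot: [1.0, -0.011, 0.025, 0.003]
force: [0.6, -0.4, -0.1]
gripper_width: 0.001
```

Run:
```python
from h import *
go((0,175,120))
d=snap('scene');crop(d,140,130,340,280,4,'s11.png')
```

```text
t 16.75 local tcp mm [  6.3 209.  130.6] yaw err deg 0.05 tool z [ 0.049 -0.007 -0.999] F [ 0.6 -0.4 -0.1] w 0.0005370282311204411
(0, 175, 120) -> tool cm [-0.69  3.4   1.05]
```

View pics/s11.png

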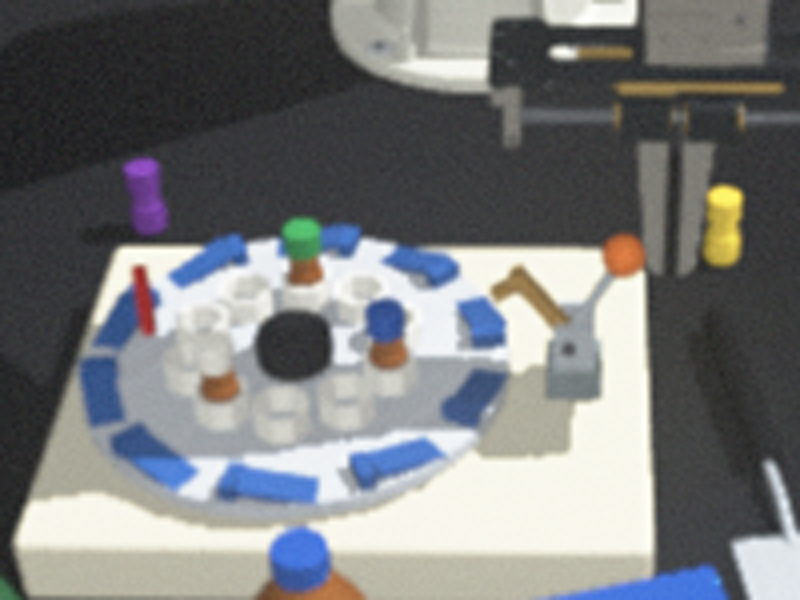

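Call:
arm_command(targets=[{"claw": 0,"x": -0.3,"y": 0.3,"z": 0.5,"roll": 0},{"claw": 0,"x": -0.3,"y": 0.5,"z": 0.3,"roll": 0},{"claw": 0,"x": 0,"y": 0.5,"z": 0,"roll": 0},{"claw": 0,"x": 0,"y": 0.5,"z": 0,"roll": 0},{"claw": 0,"x": 0,"y": 0.5,"z": 0,"roll": 0},{"claw": 0,"x": 0,"y": 0.5,"z": 0,"roll": 0},{"claw": 0,"x": 0,"y": 0.5,"z": 0,"roll": 0},{"claw": 0,"x": 0,"y": 0.2,"z": 0,"roll": 0},{"claw": 0,"x": 0,"y": 0,"z": 0,"roll": 0},{"claw": 0,"x": 0,"y": 0,"z": 0,"roll": 0}])

```text
time_s: 17.8
tcp_pos: [0.5329, 0.0865, 0.13]
tool_rot: [0.999, -0.014, 0.033, -0.004]
force: [-0.5, -0.8, 0.5]
gripper_width: 0.003
```

Run:
```python
from h import *
go((0,172,120))
d=snap('scene');crop(d,140,130,340,280,4,'s12.png')
```

```text
t 17.8 local tcp mm [  7.7 179.2 130. ] yaw err deg -0.25 tool z [ 0.067  0.008 -0.998] F [-0.5 -0.8  0.5] w 0.003008961086069133
(0, 172, 120) -> tool cm [-0.83  0.74  0.94]
```

View pics/s12.png

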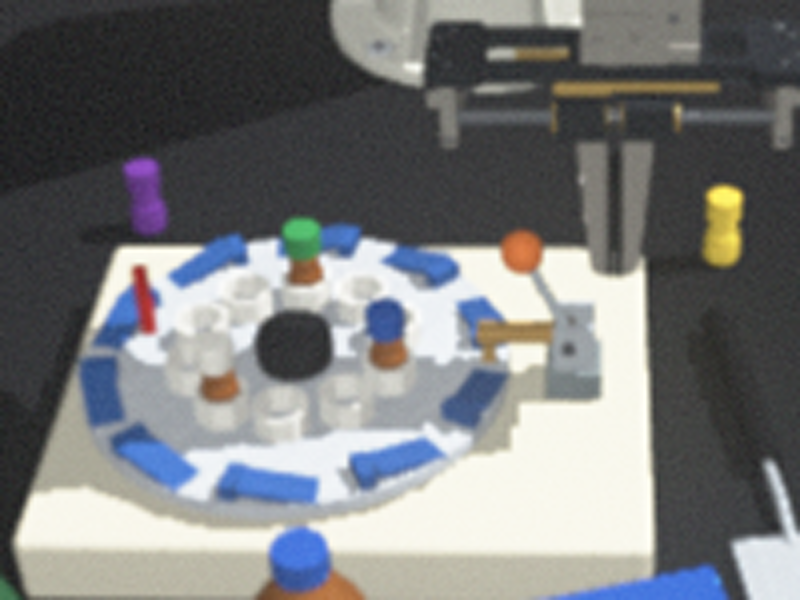

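The pawl has fallen back: the knob is at crop (522,251), and it was at (522,250) before lifting. Next I back away and check.

Call:
arm_command(targets=[{"claw": 0,"x": 0,"y": -2,"z": 0,"roll": 0},{"claw": 0,"x": 0,"y": -3,"z": -2,"roll": 0},{"claw": 0,"x": 0,"y": -3,"z": -3,"roll": 0},{"claw": 0,"x": -1,"y": -3,"z": -3,"roll": 0},{"claw": 0,"x": -2,"y": -4,"z": -1,"roll": 0},{"claw": 0,"x": -2,"y": -4,"z": 0,"roll": 0},{"claw": 0,"x": 0,"y": -4,"z": 0,"roll": 0},{"claw": 0,"x": 0,"y": -4,"z": 0,"roll": 0},{"claw": 0,"x": 0,"y": 0,"z": 0,"roll": 0},{"claw": 0,"x": 0,"y": 0,"z": 0,"roll": 0}])

```text
time_s: 18.85
tcp_pos: [0.4818, 0.3694, 0.2229]
tool_rot: [0.999, -0.014, 0.033, -0.005]
force: [-0.5, 0.5, -1.1]
gripper_width: 0.007
```

Run:
```python
from h import *
go()
d=snap('scene');crop(d,140,150,340,290,4,'s13.png')
d=snap('top');crop(d,240,160,410,300,4.5,'t13.png'); save(d['img'],'t13f.png')
a=tooth(dict(np.load('top0.npz')));b=tooth(d)
for lo,hi in((-180,180),(-40,80),(100,260)):print(turn(a,b,lo,hi,-36))
```

```text
t 18.85 local tcp mm [-50.1 460.8 222.9] yaw err deg -0.26 tool z [ 0.067  0.01  -0.998] F [-0.5  0.5 -1.1] w 0.007494939177811912
(np.float64(-35.862685441732125), np.float32(0.004796398))
(np.float64(-35.899463406472634), np.float32(0.0034231464))
(np.float64(-35.89121223890427), np.float32(0.0061468747))
```

View pics/s13.png

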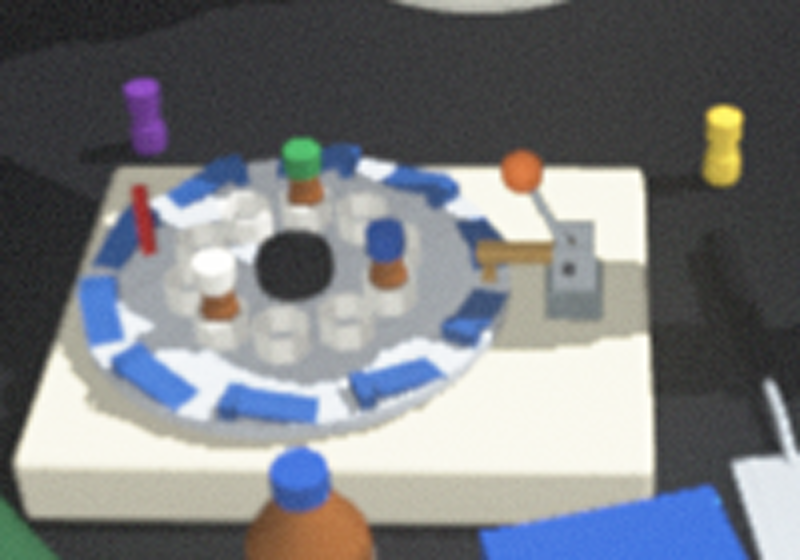

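View pics/t13.png

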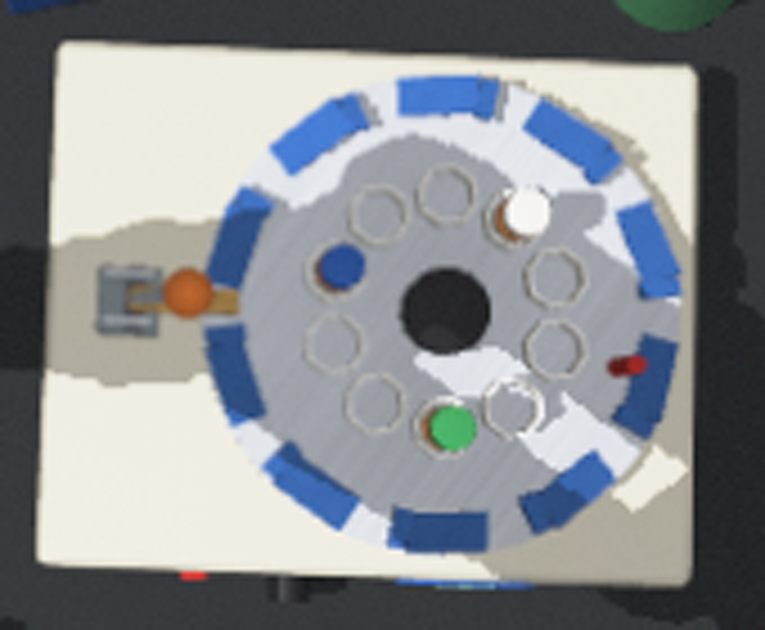

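View pics/t13f.png

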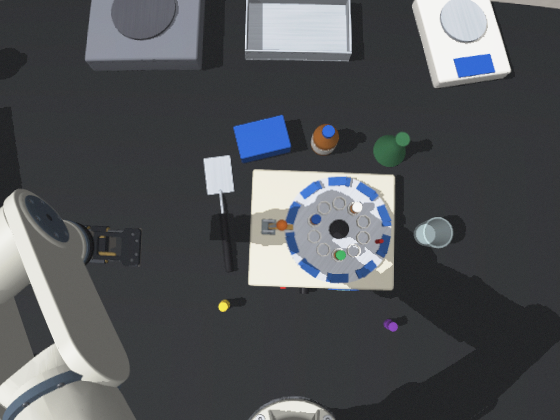

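The wheel is one notch back (−35.9°). The knob is at its starting pixel, (187,293) in the top crop, and the nose sits between two teeth. All three vials are standing in their cups and the bystanders haven't moved.

```bash
python3 -c "
from h import *
print(workorder.close_job())"
```

```text
the job is handed in; nothing more can be done
None
```

The carousel is back one notch with the pawl home, and the job is handed in. It took about 19 s of the 58 s allowed.

- **What I did:** With the closed fingertips I pushed the orange knob away from the wheel until the pawl rested on its up stop. I then pushed the red peg clockwise in three checked steps and tipped the pawl down from the far side.
- **Last checks:** The tooth pattern in the top camera shows the wheel turned −35.9° against the −36° wanted. That reading was the same before and after the pawl dropped, and none of my readings showed it going forward. The knob is back at its starting pixel in both cameras, so the pawl is fully down between two teeth.
- **Everything else:** All three vials stand in their cups, the bystanders and look-alikes are where they were, and the arm is well clear. The wrist force readings stayed within about 2.5 N.
- **Small disagreements:**
  - At the start the peg's angle measured −68.8°, while the task gives −70°. I therefore judged the turn from the teeth instead.
  - The tool had tilted by about 4° by the end, which had no effect on the result.

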